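# Shut the stopcock and hold the tube rinser's index plunger out

### The job

Shut off the water to the tube rinser: turn the lever of the bench stopcock clockwise (seen from above) to its closed stop, where it lies straight across the pipe. Only then grip the black knob of the rinser's sprung index plunger, pull it straight up as far as it goes so that its pin is right out of the hole in the index disc, and finish while still holding it up there in the gripper, with the stopcock still shut. Leave the brown bottle, the glass beaker and the wooden box standing where they are.

Things in the scene. Friction and masses are not known exactly. Their poses are not given: they have to be found in the camera images.
- stopcock: Bench stopcock of bright steel, fixed to the worktop, on the robot's left or right: a level pipe 150 mm long, 24 mm thick (axis 50 mm above the worktop) with an elbow down into the bench at each end, and a dark steel lever on top. Origin on the worktop under the lever's turning axis; x along the pipe, z up; yaw within 20 degrees of the robot's.
- lever_pivot (a point): Point on the vertical turning axis of the stopcock's lever, at mid-height of the lever, 112 mm above the worktop. Fixed: it does not turn with the lever; x axis along the pipe, z up.
- lever_grip (a point): A point on the lever 70 mm from the turning axis, half-way up and in the middle of the lever's width. The lever is a straight bar 16 mm wide and 14 mm thick that sticks out level, to one side only, to 95 mm from the axis; nothing is within 35 mm below its outer part (from 30 mm out). This point's y axis points outward along the lever, z up.
- lever (a joint): Turn of the lever, rad. 0 = closed stop: lever straight across the pipe, pointing along +y of lever_pivot. 1.57 = open stop: lever along the pipe, pointing along -x of lever_pivot. It grows counter-clockwise seen from above, so closing is clockwise. It starts between 1.2 and 1.57. Friction about 0.2 N m (3 N at 70 mm); it stays where it is left.
- rinser: Tube rinser, fixed: aluminium index disc 300 mm across, top 30 mm above the worktop, and a cream hexagonal tube rack (140 mm across corners) in its middle, glass tubes up to 167 mm high at its back and a thin steel spray pipe from behind, up to 207 mm. Origin on the worktop under the disc's centre, z up. The grey plunger bracket stands at its -x side, which faces the robot within 23 degrees.
- knob_center (a point): Black plastic knob of the index plunger, an upright plain cylinder 28 mm in diameter, 34 mm high; point at its centre, 117 mm above the worktop when seated, z up along the pull. It stands over the rinser's bracket, 132 mm from the disc's centre; the bracket's flat top (50 mm wide) is 18 mm under the seated knob. The rack's nearest corner is 62 mm from the knob's axis.
- index_pin (a joint): Lift of the index plunger, m: 0 = pin seated (11 mm deep) in the disc's hole, 0.020 = pulled fully up, at its stop. The knob rises with it. A spring pushes it back down: 4 N at the start, 10 N at full pull; it drops back as soon as it is let go.
- bottle_mid (a point): Closed brown glass bottle, 64 mm in diameter, 140 mm high (cap included), standing beyond the work; point on its axis 70 mm above its foot. Leave it alone.
- beaker_mid (a point): Empty glass beaker, 80 mm across the rim, 100 mm high, standing at the far left of the work; point on its axis 50 mm above its foot. Leave it alone.
- box_mid (a point): Open wooden box 140 x 100 x 70 mm, standing at the far right of the work; point at its centre, 35 mm above its underside. Leave it alone.
There are look-alikes about, which are no part of the job. There is more than one size of the stopcock; the one meant has the size given above.

How it is judged:
On the way, in this order (a step that is already met when the one before it is completed fails the run):
1. the stopcock is shut (value of joint lever below 0.1 rad), for 0.2 s.
2. the plunger is pulled fully up by its knob in the gripper (value of joint index_pin above 0.017 m and contact force between the fingers and index_pin above 3 N), for 0.3 s.
At the end, for the whole second after the job is handed in: The lever is within 0.1 rad of its closed stop; the plunger is lifted more than 17 mm of its 20 mm and the fingers bear on its knob with more than 3 N, through the last second (all of step 2 and value of joint lever below 0.1 rad); the arm keeps its last pose, push and grip.
It fails at once if the plunger is pulled (more than 6 mm) while the stopcock is not shut (more than 0.15 rad) (value of joint index_pin above 0.006 m and value of joint lever above 0.15 rad).
It fails at once if the bottle is moved more than 40 mm or tipped (distance of bottle_mid from where it was at the start of the episode above 0.04 m or angle between bottle_mid's own z axis and vertical above 0.35 rad).
It fails at once if the beaker is moved more than 40 mm or tipped (distance of beaker_mid from where it was at the start of the episode above 0.04 m or angle between beaker_mid's own z axis and vertical above 0.35 rad).
It fails at once if the wooden box is moved more than 40 mm or tipped (distance of box_mid from where it was at the start of the episode above 0.04 m or angle between box_mid's own z axis and vertical above 0.35 rad).
It also fails if it takes over 48 s, if anything falls off the work surface, if the arm or the gripper's body presses on something with over 40 N, if the wrist force passes 120 N, or if a joint passes its speed limit or range.

### The arm

A 7-joint arm with a two-finger parallel gripper is mounted at the origin on the work surface. World frame = base frame: x ahead of the robot, y to its left, z up, the work surface at z = 0. Lengths are in m, angles in rad, forces in N, time in s.
With the tool pointing down it reaches from about 0.425 to 0.825 m from the base axis. Payload 3.6 kg.
Tool frame: the origin (TCP) lies midway between the tips of the shut fingers; the grasp point (between the pads) lies robot.grip_point_offset behind it (robot.grip_point_offset is the distance from the TCP to the grasp point, in m); z points along the fingers, x is the direction in which the jaws open and shut, and the axes are right-handed (so a half turn about z gives the same grasp; the last joint's range is limited). The gripper opens to 85 mm and grips with 20 to 120 N. Pads are 22 mm wide; open, the fingers measure 114 mm over their backs; the gripper's body (76 mm by 85 mm) begins 54 mm behind the grasp point. The pads swing forward as they close: fully open they stand 13 mm farther back than shut.
Start: joints at [-1.343, 0.615, -0.013, 1.423, 0.008, 1.103, -0.04], TCP at [0.164, 0.629, 0.231] pointing down, gripper open.
Joint ranges: [-3.12, 3.12], [-0.3, 2.06], [-1.34, 1.32], [0.26, 2.42], [-1.36, 4.5], [0.01, 1.98], [-2.84, 2.84]. Speed limits (rad/s): [2.79, 2.79, 3.14, 3.14, 3.14, 3.14, 3.14].

### API

Orientations are given as a unit quaternion [x, y, z, w].
In Python, from plant import monitor, optics, workorder, spotter, robot gives the robot as it stands.
- The arm moves only by the shell command python3 -m inch 'ROWS' [OPENING] [FORCE]. ROWS is JSON, a list of rows, each an object with "delta_pos": the shift along the world's x, y, z in mm, a list of three; "rotation": the turn, a rotation vector about the world's x, y, z in rad, a list of three. A call has 1 to 8 rows; each row is the pose to reach, as a shift and turn from the pose commanded when the call began; what a row does not reach only later rows make up. A row lasts 1/8 s, in which the tool goes at most 62.5 mm and 10.7 degrees, less where a joint would pass 70% of its speed; a pose out of reach is approached as far as the arm can. A call with a gripper value outside its range is refused whole. OPENING is the finger opening in mm, from 0 to 85.4, set as the call begins (- or left out, the last holds). The fingers move at their own pace and stop on an object; FORCE is the grip in N (left out, the last holds). Time passes only in rows, so rows that repeat a pose let the fingers close. It gives the time, the measured TCP pose, the force and the opening at its end, in the units of the state.
- monitor.get_obs(): the state, without advancing time (a new reading comes with each control period).
- optics.grab_frame(name): name is "side" or "top" or "wrist"; returns a dict with "img" (400x640x3 uint8, red, green, blue), "fovy" (degrees; the focal length in pixels is half the picture's height over the tangent of half this angle, whatever the lens; pixels are square), "cx", "cy" (the principal point, pixels), "R" (3x3) and "t" (3): a world point X has camera coordinates R X + t. Camera axes: x right, y down, z forward; pixel columns grow to the right and rows downward; lengths in m; the calibration is good to about 2 mm. A picture is of the moment at which its call begins. There is no depth.
- workorder.sign_off(): hands the job in, once; it reports no verdict.
Trained networks look in the newest picture that a camera, given by its name, has taken for a name from the list of things; names that differ only in an ending like _2 or _b are one class to them, and where a whole thing is asked for, a point or a joint stands for the part that bears it (a point fixed in the world has none). Each returns a list of dicts, best first, with "conf" (0 to 1); they miss things now and then, are a little off and sometimes report something else, mostly with a low value. They report only what shows in the picture. A call takes as long as a camera call. They do not tell look-alikes from the thing itself.
- spotter.spot_in(camera, target): "point" ([column, row] in pixels, amid what is visible of it).
- spotter.spot_point(camera, target): "point" ([column, row] in pixels: a listed point, or the origin of a listed thing).
The state is a dict: "clock": time; "joints": joint angles; "qvel": joint speeds; "joint_efforts": joint torques, N m; "tcp_pos": TCP position; "tcp_rot": TCP orientation; "contact_force": force on the tool from outside, world axes, zero at the start; "ft_torque": the same for the moment, N m; "gripper_width": finger opening in m.
Only numpy, scipy, OpenCV 4.12 (cv2) and the standard library are available. Lean on these libraries where they do the work, as an engineer would, in place of code of your own. Each camera call takes 0.05 s, during which the arm holds its last target. There are 200 camera calls.

## Working session

There is one attempt and no reset: what is moved stays moved. The work goes in short steps, Python scripts to look and compute and a shell command to move; the robot and the scene stay as the last step left them, time stands still between calls to the robot, and variables do not carry over. Pictures are saved under pics/ and viewed, about 8 in all and at most 12, crops included, and the job is handed in when it is done.

```bash
mkdir -p pics; cat > h.py <<'E'
from plant import monitor, optics, workorder, spotter, robot
import numpy as np, cv2
def K(f):
    fl=200/np.tan(np.radians(f["fovy"])/2); return fl
def proj(f,X):
    c=np.array(f["R"])@np.array(X)+np.array(f["t"]); return [f["cx"]+K(f)*c[0]/c[2], f["cy"]+K(f)*c[1]/c[2]]
def at_z(f,p,z):
    R=np.array(f["R"]);t=np.array(f["t"])
    d=R.T@np.array([(p[0]-f["cx"])/K(f),(p[1]-f["cy"])/K(f),1]); o=-R.T@t
    return o+d*(z-o[2])/d[2]
def save(f,n,crop=None,s=1):
    im=f["img"][:,:,::-1]
    if crop: a,b,c,d=crop; im=im[b:d,a:c]
    cv2.imwrite("pics/"+n,cv2.resize(im,None,fx=s,fy=s,interpolation=cv2.INTER_CUBIC))
E
python3 - <<'E'
from h import *
print(monitor.get_obs()["clock"], robot.grip_point_offset)
Z=dict(stopcock=0,lever_pivot=.112,lever_grip=.112,rinser=0,knob_center=.117,bottle_mid=.07,beaker_mid=.05,box_mid=.035)
fs={}
for c in("top","side"):
    f=optics.grab_frame(c);fs[c]=f; save(f,c+"0.png")
    print(c,-np.array(f["R"]).T@f["t"])
    for n,z in Z.items():
        for d in spotter.spot_point(c,n)[:4]: print(c,n,np.round(d["point"]),round(d["conf"],2),np.round(at_z(f,d["point"],z),3))
E
```

```text
0.0 0.0187
top [ 0.41474184 -0.00956544  1.33828242]
top stopcock [256. 201.] 0.91 [0.571 0.195 0.   ]
top stopcock [288. 258.] 0.89 [0.397 0.092 0.   ]
top stopcock [308. 182.] 0.69 [0.633 0.038 0.   ]
top lever_pivot [246. 194.] 0.94 [0.576 0.209 0.112]
top lever_pivot [285. 260.] 0.93 [0.395 0.091 0.112]
top lever_pivot [309. 176.] 0.77 [0.633 0.032 0.112]
top lever_grip [236. 218.] 0.65 [0.508 0.232 0.112]
top lever_grip [268. 255.] 0.63 [0.407 0.14  0.112]
top lever_grip [291. 177.] 0.43 [0.63  0.082 0.112]
top rinser [391. 199.] 0.84 [ 0.588 -0.221  0.   ]
top rinser [254. 200.] 0.33 [0.575 0.204 0.   ]
top knob_center [392. 238.] 0.6 [ 0.463 -0.204  0.117]
top bottle_mid [322. 134.] 0.86 [ 0.771 -0.004  0.07 ]
top beaker_mid [154. 215.] 0.96 [0.514 0.493 0.05 ]
top box_mid [496. 225.] 0.79 [ 0.515 -0.529  0.035]
side [ 0.24516133 -1.11827513  0.91985777]
side stopcock [321. 210.] 0.82 [ 0.634  0.049 -0.   ]
side stopcock [256. 212.] 0.68 [0.387 0.098 0.   ]
side stopcock [294. 193.] 0.57 [0.563 0.191 0.   ]
side stopcock [346. 333.] 0.46 [ 0.535 -0.509  0.   ]
side lever_pivot [321. 194.] 0.78 [ 0.616 -0.002  0.112]
side lever_pivot [261. 199.] 0.66 [0.399 0.026 0.112]
side lever_pivot [300. 169.] 0.65 [0.585 0.19  0.112]
side lever_grip [280. 165.] 0.68 [0.515 0.241 0.112]
side lever_grip [256. 190.] 0.49 [0.391 0.085 0.112]
side lever_grip [315. 190.] 0.41 [0.604 0.032 0.112]
side rinser [333. 261.] 0.6 [ 0.592 -0.231  0.   ]
side knob_center [290. 238.] 0.4 [ 0.45  -0.214  0.117]
side bottle_mid [359. 196.] 0.88 [0.773 0.008 0.07 ]
side bottle_mid [292. 237.] 0.28 [ 0.467 -0.159  0.07 ]
side beaker_mid [267. 154.] 0.77 [0.502 0.457 0.05 ]
side box_mid [296. 170.] 0.74 [0.601 0.315 0.035]
side box_mid [344. 331.] 0.65 [ 0.52  -0.523  0.035]
```

```bash
python3 -c "
import cv2,numpy as np
cv2.imwrite('pics/both.png',cv2.resize(np.vstack([cv2.imread('pics/top0.png'),cv2.imread('pics/side0.png')]),(480,600)))"
```

```text
(no output)
```

View pics/top0.png

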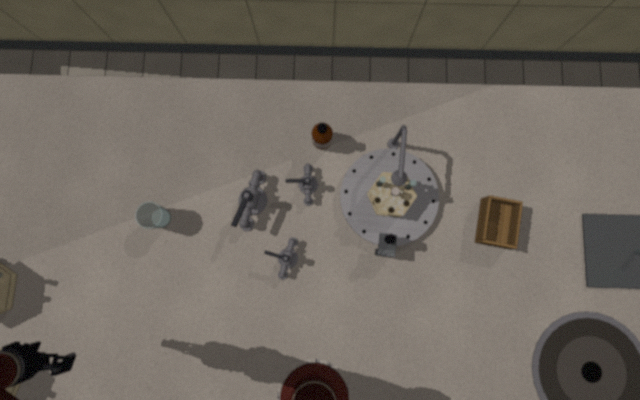

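View pics/side0.png

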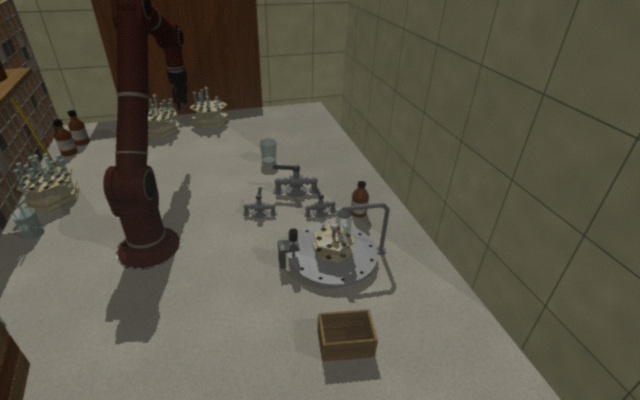

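Pictures 1 and 2: there are three stopcocks in the top view. A is at (250,200), large, with its lever out along the pipe to (238,222). B (287,258) and C (308,182) are smaller, with their levers already across. A fits, being the full size and open. The rinser is at (391,197) and its knob at (391,239). I'll confirm with a crop.

```bash
python3 - <<'E'
from h import *
f=optics.grab_frame("top"); save(f,"crop1.png",(210,150,340,280),4.6)
print(K(f))
for n in ("lever_grip","lever_pivot","stopcock","knob_center"):
  for c in("top",): 
    for d in spotter.spot_point(c,n)[:3]+spotter.spot_in(c,n)[:3]: print(n,np.round(d["point"],1),round(d["conf"],2),np.round(at_z(f,d["point"],.112),3))
E
```

```text
434.9674761563057
lever_grip [234.8 219.2] 0.82 [0.504 0.237 0.112]
lever_grip [291.5 180.5] 0.63 [0.619 0.081 0.112]
lever_grip [268.8 255.5] 0.61 [0.406 0.136 0.112]
lever_grip [241.2 202.1] 0.81 [0.553 0.222 0.112]
lever_grip [277.8 255.6] 0.68 [0.406 0.111 0.112]
lever_grip [297.6 178.5] 0.55 [0.626 0.063 0.112]
lever_pivot [308.3 178.4] 0.78 [0.627 0.033 0.112]
lever_pivot [285.1 259.3] 0.69 [0.397 0.09  0.112]
lever_pivot [246.2 194.3] 0.63 [0.576 0.208 0.112]
lever_pivot [251.4 203. ] 0.88 [0.552 0.192 0.112]
lever_pivot [305.4 180. ] 0.58 [0.622 0.041 0.112]
lever_pivot [287.6 256.4] 0.57 [0.405 0.084 0.112]
stopcock [253.8 199.8] 0.86 [0.561 0.186 0.112]
stopcock [288.4 256. ] 0.7 [0.406 0.082 0.112]
stopcock [309.4 185.7] 0.57 [0.606 0.029 0.112]
stopcock [306.4 180.4] 0.88 [0.621 0.038 0.112]
stopcock [286.7 256.4] 0.73 [0.405 0.086 0.112]
stopcock [250.9 202. ] 0.57 [0.554 0.194 0.112]
knob_center [389.1 237.6] 0.45 [ 0.465 -0.198  0.112]
```

View pics/crop1.png

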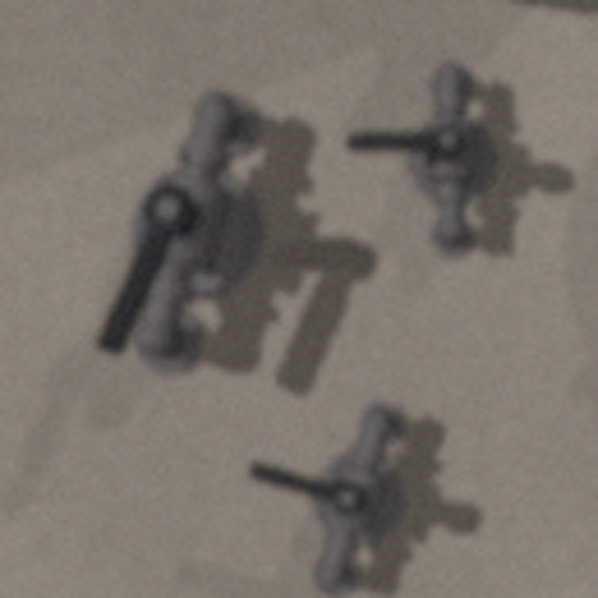

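Picture 3 (the crop) confirms A. The pivot is at about px (247,196), the lever tip at (234,225), and the lever is about 92 mm long, near the 95 given. The pipe yaw is about -13°. B and C are smaller and already lie across. I'll set out and push A's lever with shut fingers.

```bash
python3 -m inch '[{"delta_pos":[330,-430,-10],"rotation":[0,0,0]},{"delta_pos":[330,-430,-10],"rotation":[0,0,0]},{"delta_pos":[330,-430,-10],"rotation":[0,0,0]},{"delta_pos":[330,-430,-10],"rotation":[0,0,0]},{"delta_pos":[330,-430,-10],"rotation":[0,0,0]},{"delta_pos":[330,-430,-10],"rotation":[0,0,0]},{"delta_pos":[330,-430,-10],"rotation":[0,0,0]},{"delta_pos":[330,-430,-10],"rotation":[0,0,0]}]' 0 40
python3 -m inch '[{"delta_pos":[50,-60,0],"rotation":[0,0,0]},{"delta_pos":[50,-60,0],"rotation":[0,0,0]}]'
python3 - <<'E'
from h import *
from scipy.spatial.transform import Rotation as Ro
o=monitor.get_obs(); print(o["tcp_pos"],"\n",Ro.from_quat(o["tcp_rot"]).as_matrix().round(3),o["contact_force"])
for c in("wrist","side"):
    f=optics.grab_frame(c); save(f,c+"1.png")
    for n in("lever_pivot","lever_grip"):
        for d in spotter.spot_point(c,n)[:3]: print(c,n,np.round(d["point"]),round(d["conf"],2),np.round(at_z(f,d["point"],.112),3))
E
```

```text
clock: 2.35
tcp_pos: [0.4694, 0.2309, 0.2225]
tcp_rot: [0.791, 0.612, 0.001, 0.0]
contact_force: [-0.2, 0.2, 0.8]
gripper_width: -0.0002
clock: 2.6
tcp_pos: [0.5212, 0.1668, 0.2223]
tcp_rot: [0.794, 0.608, 0.0, 0.002]
contact_force: [-0.8, -0.4, 0.6]
gripper_width: -0.0002
[0.52118059 0.16680571 0.22227878] 
 [[ 0.261  0.965  0.002]
 [ 0.965 -0.261 -0.003]
 [-0.002  0.003 -1.   ]] [-0.77632155 -0.39414554  0.57596346]
wrist lever_pivot [196.  79.] 0.84 [0.406 0.104 0.112]
wrist lever_pivot [384. 248.] 0.77 [0.574 0.21  0.112]
wrist lever_grip [254.  82.] 0.97 [0.419 0.145 0.112]
wrist lever_grip [395. 166.] 0.61 [0.508 0.233 0.112]
side lever_pivot [256. 195.] 0.94 [0.386 0.055 0.112]
side lever_pivot [322. 196.] 0.65 [ 0.615 -0.011  0.112]
side lever_pivot [295. 170.] 0.64 [0.568 0.191 0.112]
side lever_grip [278. 166.] 0.56 [0.504 0.232 0.112]
side lever_grip [317. 188.] 0.51 [0.613 0.04  0.112]
side lever_grip [257. 191.] 0.45 [0.395 0.076 0.112]
```

View pics/wrist1.png

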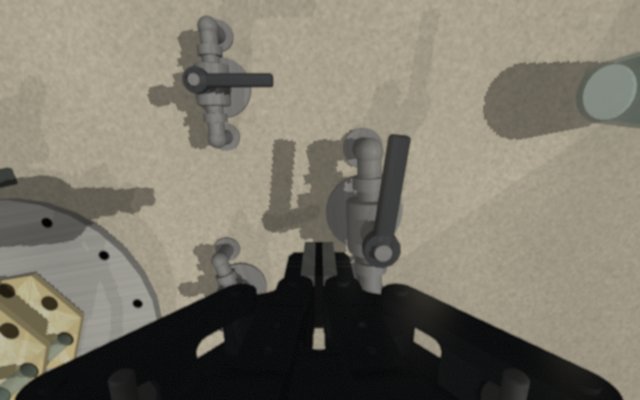

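Picture 4 (wrist): pivot of A at (383,252), lever tip at (398,137). The fingers are on the pipe side, which is right for pushing clockwise. Next I'll go down beside the lever.

```bash
python3 -m inch '[{"delta_pos":[-23,33,0],"rotation":[0,0,0]},{"delta_pos":[-23,33,-60],"rotation":[0,0,0]},{"delta_pos":[-23,33,-121],"rotation":[0,0,0]},{"delta_pos":[-23,33,-121],"rotation":[0,0,0]}]'
python3 - <<'E'
from h import *
p=monitor.get_obs()["tcp_pos"]; P=np.array([.573,.208])
for a in (156,145,130,115,100,88,77,72):
    t=np.radians(a);u=np.array([np.cos(t),np.sin(t)]);n=np.array([-u[1],u[0]])
    h=8+11+3.5*abs(np.sin(t-np.radians(77)))
    print(a,np.round(((P+.065*u+h/1000*n)-p[:2])*1000))
E
```

```text
clock: 3.4
tcp_pos: [0.4905, 0.2058, 0.0973]
tcp_rot: [0.79, 0.613, -0.006, -0.002]
contact_force: [0.4, 0.3, 0.3]
gripper_width: 0.0
156 [14.  8.]
145 [16. 21.]
130 [24. 38.]
115 [36. 52.]
100 [51. 63.]
88 [65. 68.]
77 [79. 70.]
72 [84. 70.]
```

```bash
python3 -m inch '[{"delta_pos":[14,8,0],"rotation":[0,0,0]},{"delta_pos":[16,21,0],"rotation":[0,0,0]},{"delta_pos":[24,38,0],"rotation":[0,0,0]},{"delta_pos":[36,52,0],"rotation":[0,0,0]},{"delta_pos":[51,63,0],"rotation":[0,0,0]},{"delta_pos":[65,68,0],"rotation":[0,0,0]},{"delta_pos":[76,69,0],"rotation":[0,0,0]},{"delta_pos":[76,69,0],"rotation":[0,0,0]}]'
python3 -m inch '[{"delta_pos":[3,0,0],"rotation":[0,0,0]},{"delta_pos":[3,0,0],"rotation":[0,0,0]}]'
```

```text
clock: 4.4
tcp_pos: [0.5688, 0.2754, 0.1025]
tcp_rot: [0.791, 0.612, -0.002, -0.002]
contact_force: [-6.5, -1.5, 1.1]
gripper_width: -0.0002
clock: 4.65
tcp_pos: [0.5689, 0.2754, 0.1025]
tcp_rot: [0.791, 0.612, -0.004, -0.003]
contact_force: [-11.7, -2.9, 5.2]
gripper_width: -0.0002
```

```bash
python3 -m inch '[{"delta_pos":[3,0,0],"rotation":[0,0,0]},{"delta_pos":[3,0,0],"rotation":[0,0,0]}]'
python3 -m inch '[{"delta_pos":[-40,0,0],"rotation":[0,0,0]},{"delta_pos":[-40,-30,60],"rotation":[0,0,0]},{"delta_pos":[-40,-60,120],"rotation":[0,0,0]},{"delta_pos":[-50,-120,120],"rotation":[0,0,0]},{"delta_pos":[-50,-120,120],"rotation":[0,0,0]}]'
python3 - <<'E'
from h import *
f=optics.grab_frame("top"); save(f,"top2.png",(210,150,450,280),3)
P=np.array([.573,.208])
for n,z in(("lever_pivot",.112),("lever_grip",.112),("knob_center",.117)):
    for d in spotter.spot_point("top",n)[:3]: print(n,np.round(d["point"],1),round(d["conf"],2),np.round(at_z(f,d["point"],z),3))
E
```

```text
clock: 4.9
tcp_pos: [0.569, 0.2754, 0.1024]
tcp_rot: [0.79, 0.613, -0.007, -0.004]
contact_force: [-15.7, -2.1, 9.2]
gripper_width: 0.0002
clock: 5.52
tcp_pos: [0.5298, 0.1489, 0.2254]
tcp_rot: [0.794, 0.608, 0.003, 0.003]
contact_force: [-0.0, -0.3, 0.4]
gripper_width: 0.0001
lever_pivot [289.4 259.3] 0.79 [0.397 0.078 0.112]
lever_pivot [303.6 179. ] 0.69 [0.625 0.046 0.112]
lever_grip [293.7 180.7] 0.68 [0.619 0.074 0.112]
lever_grip [393.4 237.2] 0.64 [ 0.466 -0.21   0.112]
lever_grip [268.9 255.3] 0.49 [0.406 0.136 0.112]
knob_center [390.7 239.3] 0.6 [ 0.46  -0.202  0.117]
```

View pics/top2.png

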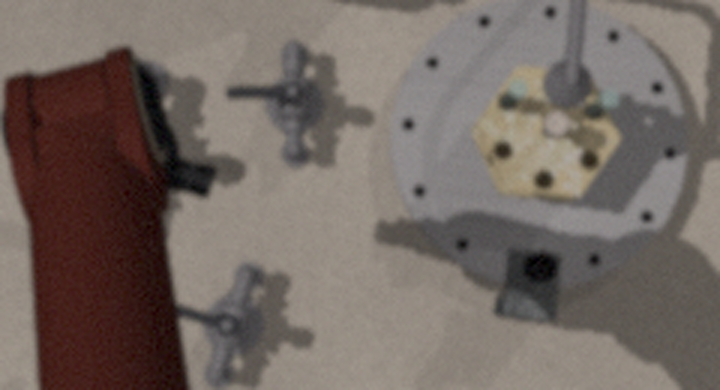

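Picture 5: the arm covers stopcock A. The rinser knob is at crop (541,267), which is top px (390,239). The lever hit a hard stop: 15 N with no motion. I'll move towards the knob, then check the lever again.

```bash
python3 -m inch '[{"delta_pos":[-30,-350,20],"rotation":[0,0,0.13]},{"delta_pos":[-30,-350,20],"rotation":[0,0,0.13]},{"delta_pos":[-30,-350,20],"rotation":[0,0,0.13]},{"delta_pos":[-30,-350,20],"rotation":[0,0,0.13]},{"delta_pos":[-30,-350,20],"rotation":[0,0,0.13]},{"delta_pos":[-30,-350,20],"rotation":[0,0,0.13]},{"delta_pos":[-30,-350,20],"rotation":[0,0,0.13]}]' 60
python3 - <<'E'
from h import *
f=optics.grab_frame("top"); save(f,"top3.png",(210,150,340,280),3)
for n in("lever_pivot","lever_grip"):
    for d in spotter.spot_point("top",n)[:3]: print(n,np.round(d["point"],1),round(d["conf"],2),np.round(at_z(f,d["point"],.112),3))
g=optics.grab_frame("wrist"); save(g,"wrist3.png")
for d in spotter.spot_point("wrist","knob_center")[:2]+spotter.spot_in("wrist","knob_center")[:2]: print(np.round(d["point"]),round(d["conf"],2),at_z(g,d["point"],.117))
a=cv2.imread("pics/top3.png");b=cv2.imread("pics/wrist3.png");a=cv2.copyMakeBorder(a,0,10,0,0,cv2.BORDER_CONSTANT)
cv2.imwrite("pics/c3.png",cv2.resize(np.hstack([a,b]),(800,310)))
E
```

```text
clock: 6.6
tcp_pos: [0.4975, -0.1988, 0.2411]
tcp_rot: [0.751, 0.66, -0.0, 0.001]
contact_force: [-0.2, 0.1, 0.4]
gripper_width: 0.0599
lever_pivot [244.5 194.4] 0.66 [0.576 0.213 0.112]
lever_pivot [286.5 258. ] 0.61 [0.4   0.087 0.112]
lever_pivot [305.5 177.4] 0.59 [0.63  0.041 0.112]
lever_grip [293.6 179.9] 0.56 [0.621 0.075 0.112]
lever_grip [223.  188.4] 0.5 [0.591 0.276 0.112]
[307. 161.] 0.85 [ 0.4647135  -0.19835693  0.117     ]
[304. 164.] 0.64 [ 0.46683558 -0.20090869  0.117     ]
```

View pics/c3.png

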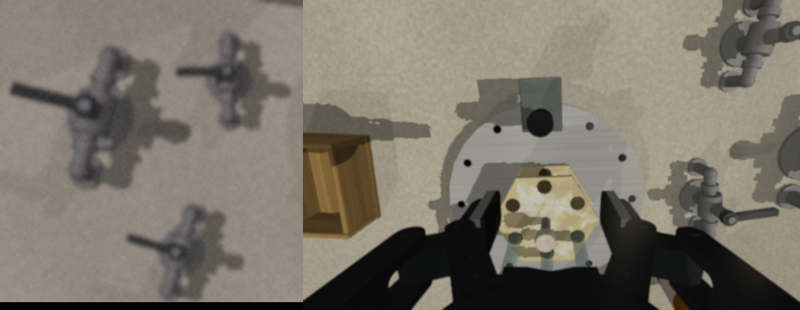

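Picture 6: on the left, A's lever lies across the pipe at about 75–77°, so it is shut. On the right, the knob is at wrist px (305,158), about (0.463, -0.200). I'll go over it and straight down.

```bash
python3 -m inch '[{"delta_pos":[-34,-1,0],"rotation":[0,0,0]},{"delta_pos":[-34,-1,-50],"rotation":[0,0,0]},{"delta_pos":[-34,-1,-100],"rotation":[0,0,0]},{"delta_pos":[-34,-1,-140],"rotation":[0,0,0]},{"delta_pos":[-34,-1,-140],"rotation":[0,0,0]}]'
python3 -m inch '[{"delta_pos":[0,0,0],"rotation":[0,0,0]},{"delta_pos":[0,0,0],"rotation":[0,0,0]},{"delta_pos":[0,0,0],"rotation":[0,0,0]},{"delta_pos":[0,0,0],"rotation":[0,0,0]}]' 15 60
python3 - <<'E'
from h import *
g=optics.grab_frame("wrist"); save(g,"wrist4.png")
E
```

```text
clock: 7.52
tcp_pos: [0.4615, -0.1946, 0.0988]
tcp_rot: [0.749, 0.662, -0.001, -0.003]
contact_force: [-0.4, 0.3, 0.5]
gripper_width: 0.0598
clock: 8.02
tcp_pos: [0.4644, -0.1995, 0.1035]
tcp_rot: [0.75, 0.661, 0.0, 0.003]
contact_force: [-1.9, -4.4, 6.6]
gripper_width: 0.0262
```

View pics/wrist4.png

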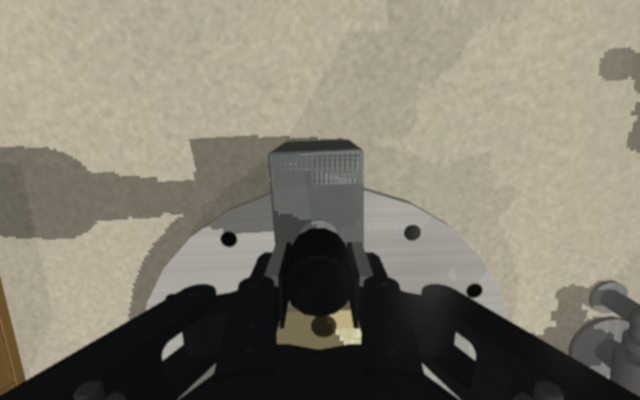

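Picture 7: the knob sits between the pads at px (318,275), with a width of 26 mm. Now the pull.

```bash
python3 -m inch '[{"delta_pos":[0,0,5],"rotation":[0,0,0]},{"delta_pos":[0,0,10],"rotation":[0,0,0]},{"delta_pos":[0,0,15],"rotation":[0,0,0]},{"delta_pos":[0,0,19],"rotation":[0,0,0]},{"delta_pos":[0,0,19],"rotation":[0,0,0]}]' - 80
python3 -m inch '[{"delta_pos":[0,0,2],"rotation":[0,0,0]},{"delta_pos":[0,0,2],"rotation":[0,0,0]}]'
python3 -m inch '[{"delta_pos":[0,0,2],"rotation":[0,0,0]},{"delta_pos":[0,0,2],"rotation":[0,0,0]}]'
```

```text
clock: 8.7
tcp_pos: [0.4644, -0.1994, 0.1205]
tcp_rot: [0.75, 0.661, 0.0, 0.003]
contact_force: [3.1, -7.4, -9.8]
gripper_width: 0.0263
clock: 8.95
tcp_pos: [0.4644, -0.1994, 0.1222]
tcp_rot: [0.75, 0.661, -0.0, 0.003]
contact_force: [3.5, -6.8, -10.4]
gripper_width: 0.0258
clock: 9.2
tcp_pos: [0.4644, -0.1994, 0.1238]
tcp_rot: [0.75, 0.661, -0.0, 0.003]
contact_force: [3.4, -7.8, -12.5]
gripper_width: 0.0262
```

```bash
python3 -m inch '[{"delta_pos":[0,0,2],"rotation":[0,0,0]},{"delta_pos":[0,0,2],"rotation":[0,0,0]}]'
python3 -m inch '[{"delta_pos":[0,0,1],"rotation":[0,0,0]},{"delta_pos":[0,0,1],"rotation":[0,0,0]},{"delta_pos":[0,0,1],"rotation":[0,0,0]},{"delta_pos":[0,0,1],"rotation":[0,0,0]}]'
python3 - <<'E'
from h import *
f=optics.grab_frame("side"); save(f,"side5.png",(230,140,400,290),4.5)
g=optics.grab_frame("top")
for n in("lever_pivot","lever_grip"):
    for d in spotter.spot_point("top",n)[:3]: print(n,np.round(d["point"],1),round(d["conf"],2),np.round(at_z(g,d["point"],.112),3))
save(g,"top5.png",(210,150,340,280),3)
a=cv2.imread("pics/side5.png")[:,:];b=cv2.imread("pics/top5.png")
a=cv2.resize(a,(442,390)); cv2.imwrite("pics/c5.png",cv2.resize(np.hstack([a,b]),(800,375)))
E
```

```text
clock: 9.45
tcp_pos: [0.4643, -0.1994, 0.1239]
tcp_rot: [0.75, 0.661, -0.0, 0.003]
contact_force: [6.5, -8.6, -26.2]
gripper_width: 0.0261
clock: 9.95
tcp_pos: [0.4642, -0.1994, 0.124]
tcp_rot: [0.75, 0.661, -0.001, 0.002]
contact_force: [7.9, -9.3, -33.4]
gripper_width: 0.0259
lever_pivot [285.4 257.4] 0.84 [0.402 0.09  0.112]
lever_pivot [305.4 177.5] 0.78 [0.629 0.041 0.112]
lever_pivot [246.3 193.6] 0.76 [0.578 0.208 0.112]
lever_grip [223.3 187.4] 0.7 [0.594 0.275 0.112]
lever_grip [294.8 178.7] 0.53 [0.625 0.071 0.112]
lever_grip [271.1 252.6] 0.43 [0.414 0.13  0.112]
```

View pics/c5.png

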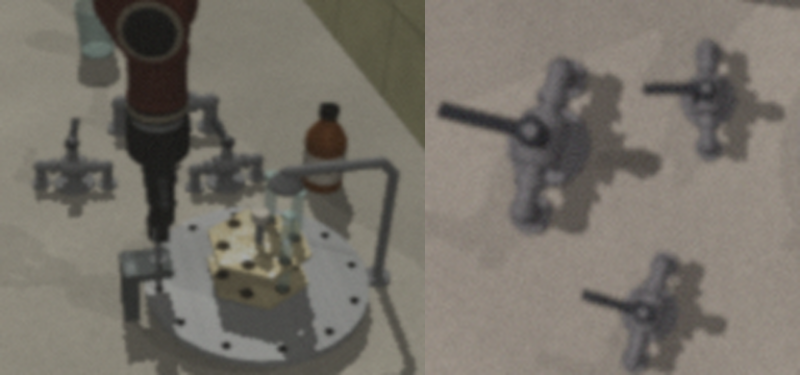

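Picture 8: the knob is held up above the bracket at crop (160,235), and A's lever is still across the pipe. The hard stop is reached after 20.5 mm: the force rose from 12 to 33 N with no motion. I'll ease the pull slightly, then hand in.

```bash
python3 -m inch '[{"delta_pos":[0,0,-1],"rotation":[0,0,0]},{"delta_pos":[0,0,-1],"rotation":[0,0,0]},{"delta_pos":[0,0,-1],"rotation":[0,0,0]}]'
python3 -c "
from h import *
o=monitor.get_obs();print(o['tcp_pos'],o['contact_force'],o['gripper_width']);print(workorder.sign_off())"
```

```text
clock: 10.52
tcp_pos: [0.4643, -0.1994, 0.1239]
tcp_rot: [0.75, 0.661, -0.0, 0.003]
contact_force: [6.8, -8.3, -26.1]
gripper_width: 0.026
[ 0.46429029 -0.19939421  0.12389164] [  6.77426658  -8.28740512 -26.11478818] 0.026019866125721824
the job is handed in; nothing more can be done
None
```

I shut the stopcock, then pulled the index plunger fully up by its knob, and handed the job in at about 10.5 s with the gripper still holding it. The sign-off reports no verdict, so the results below are my own checks.

- **Stopcock:** I chose the large one, the only one of the three that was open. I pushed its lever clockwise until it stopped moving under about 15 N. The last top picture shows the lever across the pipe, at about 76–77° against about 77° expected when shut (good to a few degrees).
- **Plunger:** the tool rose about 20 mm. It then stopped while the downward force on it climbed from 12 to 33 N, which fits the upper stop. I eased that to 26 N before handing in. The fingers were set to an 80 N grip and stood at 26 mm. The knob is 28 mm across, and I did not look into the 2 mm difference.
- **Bottle, beaker and box:** the arm stayed clear of all three. In the last side picture the bottle and the part of the beaker in view are standing. The box was not in that picture, and I did not measure any of their positions again.

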